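# Turn the tumbling drum by its spokes until the filling neck points straight up

### The arm

A 6-joint arm with a two-finger parallel gripper is mounted at the origin on a cart in front of the work surface, level with it; the furniture and walls round the work are solid. World frame = base frame: x ahead of the robot, y to its left, z up, the work surface at z = 0. Lengths are in m, angles in rad, forces in N, time in s.
With the tool pointing down it reaches from about 0.35 to 0.975 m from the base axis. Payload 4.9 kg.
Tool frame: the origin (TCP) lies at the very end of the fingers, on their centre line; the grasp point (between the pads) lies 19 mm behind it; z points along the fingers, y is the line along which they close (so a half turn about z gives the same grasp; the last joint's range is limited). The gripper opens to 85 mm and grips with 20 to 120 N. Pads are 22 mm wide; open, the fingers measure 114 mm over their backs; the gripper's body (76 mm by 85 mm) begins 54 mm behind the grasp point. The pads swing forward as they close: fully open they stand 13 mm farther back than shut.
Start: joints at [1.155, 0.053, 1.613, -0, 1.476, -0.119], TCP at [0.183, 0.598, 0.231] pointing down, gripper open.
Joint ranges: [-3.01, 3.01], [-1.01, 2.22], [0.06, 2.58], [-1.02, 4.17], [0.09, 2.62], [-3.14, 3.14]. Speed limits (rad/s): [2.57, 2.57, 3.14, 3.14, 3.14, 3.14].

### API

Orientations are given as a rotation vector (axis times angle).
In Python, from station import ctrl gives the robot as it stands. The module is installed in compiled form; this text tells all that it offers.
- The arm moves only by the tool jog_arm, never from a script. Its argument "steps" is a list of rows, each an object with "delta_rot": the turn, a rotation vector about the tool's x, y, z in degrees, a list of three; "linear": the shift along the tool's x, y, z in m, a list of three; "grip": the finger opening in m, from 0 to 0.0854. In form: [{"delta_rot": [rx, ry, rz], "linear": [x, y, z], "grip": grip}, ...]. A call has 1 to 10 rows; each row shifts and turns the commanded pose from where the row before left it, along the tool's axes as they then stand; what a row does not reach is not made up. A row lasts 1/10 s, in which the tool goes at most 50 mm and 8.59 degrees, less where a joint would pass 70% of its speed; a pose out of reach is approached as far as the arm can. A call with a gripper value outside its range is refused whole. The fingers move at their own pace and stop on an object; "newtons" is the grip in N (left out, the last holds). Time passes only in rows, so rows that do not move let the fingers close. It gives the time, the measured TCP pose, the force, the opening and the grip force at its end, in the units of the state.
- ctrl.get_obs(): the state, without advancing time (a new reading comes with each control period).
- ctrl.get_image(name): name is "side" or "top"; returns (picture, depth): 480x640x3 uint8, red, green, blue; 480x640 float32, m along the optical axis (not along the pixel's ray), 0 where there is no reading.
- ctrl.camera_info(name): a dict with "camera_matrix" (3x3 intrinsics, pixels), "R" (3x3) and "t" (3): a world point X has camera coordinates R X + t. Camera axes: x right, y down, z forward; pixel columns grow to the right and rows downward; lengths in m; the calibration is good to about 2 mm. A picture is of the moment at which its call begins. camera_info takes no time and is no camera call.
- ctrl.finish_job(): hands the job in; it is judged then, once.
The state is a dict: "t": time; "q": joint angles; "dq": joint speeds; "effort": joint torques, N m; "tool_pos": TCP position; "tool_rot": TCP orientation; "contact_force": force on the tool from outside, world axes, zero at the start; "wrist_torque": the same for the moment, N m; "opening": finger opening in m; "grip_force": force on a finger pad.
Only numpy, scipy, OpenCV 4.12 (cv2) and the standard library are available. Lean on these libraries where they do the work, as an engineer would, in place of code of your own. Each camera call takes 0.05 s, during which the arm holds its last target. There are 200 camera calls.

### The job

Get the small tumbling mixer ready for filling: turn its drum by pushing one spoke of the front wheel after another with the fingertips, until the capped filling neck on the drum points straight up, then leave it standing so. Only push the spokes, gently: do not squeeze or force them, do not flick the drum round, and do not touch the neck or its cap. The mixer's stand stays where it is, and the bottles and flask around it are left alone.

Things in the scene. Friction and masses are not known exactly. Their poses are not given: they have to be found in the camera images.
- stand: White bench stand of the mixer, about 4 kg, loose on rubber feet. Base plate 140 x 180 mm (x by y); upright cheeks 160 mm high. Origin: centre of the underside. Its x axis runs along the drum's level axle, from the spoked wheel (at -x, roughly the robot's side) to the back; y is level across the wheel, z up.
- wheel_centre (a point): Centre of the spoked wheel, on the axle, 130 mm above the worktop and 80 mm in front (-x) of the stand's origin; axes as the stand's. The wheel overhangs the front of the stand and turns in this point's y-z plane. Gaps between spokes, outside the ring, are open from above. Follow a spoke's arc: a level push on one leaning 40 degrees or more toward the finger jams.
- drum (a joint): Angle of drum, wheel and neck (they turn as one). 0 or 2 pi = neck straight up, pi = straight down; it grows as the neck goes from the top toward the stand's -y side (clockwise seen from the wheel's front). Turns both ways, more than a full turn; needs 2 to 3 N at a spoke's end and stays where it is left. It starts at least 90 degrees from the top.
- neck_tip (a point): Middle of the top of the filling neck's cap, 96 mm from the axle; z points out along the neck, x along the axle. The neck is a 24 mm stub with a ribbed white cap 34 mm wide on the side of the 114 mm steel drum, 75 mm behind the plane of the spokes, at the same angle as one spoke.
- spokes: Spoked wheel, turns with the drum: hub, thin ring of 50 mm outer radius, six straight steel spokes 60 degrees apart, 8 mm thick, reaching past the ring to 115 mm from the centre, the last 27 mm as a black round-ended grip 12 mm thick. Origin at its centre; its z lies along the spoke at the neck's angle, its x along the axle.
- neck: The filling neck with its cap, part of the turning drum; origin on the axle below it, z out along the neck.
- flask: Conical glass flask, 79 mm wide, 125 mm high; bystander, origin under its centre.
- bottle: Clear narrow-necked glass bottle, 65 mm wide, 129 mm high; bystander, origin under its centre.
- amber: Small amber bottle with a white cap, 49 mm wide, 96 mm high; bystander, origin under its centre.

How it is judged:
By the outcome, as a careful person would: the job done as asked, in the order asked, and still so for the second after the job is handed in, with the robot touching nothing.
It also fails if it takes over 69 s, if anything falls off the work surface, if the arm or the gripper's body presses on something with over 40 N, if the wrist force passes 120 N, or if a joint passes its speed limit or range.

## Working session

There is one attempt and no reset: what is moved stays moved. The work goes in short steps, Python scripts to look and compute and a tool call to move; the robot and the scene stay as the last step left them, time stands still between calls to the robot, and variables do not carry over. Pictures are saved under pics/ and viewed, at most 10 in all, crops included, and the job is handed in when it is done.

Besides the shell and the picture viewer there is one more tool, called after "Request:" by a JSON object that holds its "api" and its "payload", one argument or row to a line. jog_arm: Moves the arm, as the interface text tells. Its arguments: {"type":"object","properties":{"steps":{"type":"array"},"newtons":{"type":"number"}},"required":["steps"]}

```bash
mkdir -p pics; python3 - <<'E'
from station import ctrl
import cv2,numpy as np
for n in("side","top"):
    p,d=ctrl.get_image(n); cv2.imwrite(f"pics/{n}0.png",p[:,:,::-1]); np.savez(f"{n}0.npz",p=p,d=d)
    c=ctrl.camera_info(n); print(n,c["camera_matrix"],c["R"],c["t"], -c["R"].T@c["t"])
print(ctrl.get_obs())
E
```

```text
side [[438.38871338   0.         321.88399465]
 [  0.         438.38871338 240.14237435]
 [  0.           0.           1.        ]] [[-0.98880148 -0.14840028  0.01577915]
 [-0.06472085  0.33114669 -0.94135704]
 [ 0.13447243 -0.93183648 -0.33704293]] [0.50723372 0.17628432 1.24525123] [0.34551076 1.17726818 0.5776459 ]
top [[458.58523426   0.         318.69836883]
 [  0.         458.58523426 238.23653007]
 [  0.           0.           1.        ]] [[ 9.97072762e-04 -9.99996467e-01  2.46411379e-03]
 [-9.99419312e-01 -1.08041766e-03 -3.40568960e-02]
 [ 3.40594379e-02 -2.42872570e-03 -9.99416858e-01]] [0.05595699 0.5006676  1.26584119] [0.45720723 0.0595721  1.28201632]
{'t': 0.1, 'q': array([ 1.15499595e+00,  5.32725223e-02,  1.61415928e+00,  2.11719957e-05,
        1.47602486e+00, -1.18972390e-01]), 'dq': array([ 0.00135092, -0.00172046, -0.00481989,  0.00038222, -0.00057639,
        0.00110427]), 'effort': array([-9.16715271e-05, -3.94903672e+01, -3.71362853e+01, -1.25310066e-04,
        3.90861591e-03, -6.75227767e-06]), 'tool_pos': array([0.18255055, 0.5971494 , 0.23019578]), 'tool_rot': array([-4.64473634e-01, -3.10654774e+00,  2.81471594e-03]), 'contact_force': array([0.2506222 , 0.0379693 , 0.58112797]), 'wrist_torque': array([-0.00059779, -0.06727966,  0.00680732]), 'grip_force': 0.0, 'opening': 0.08541184465042834}
```

View pics/side0.png

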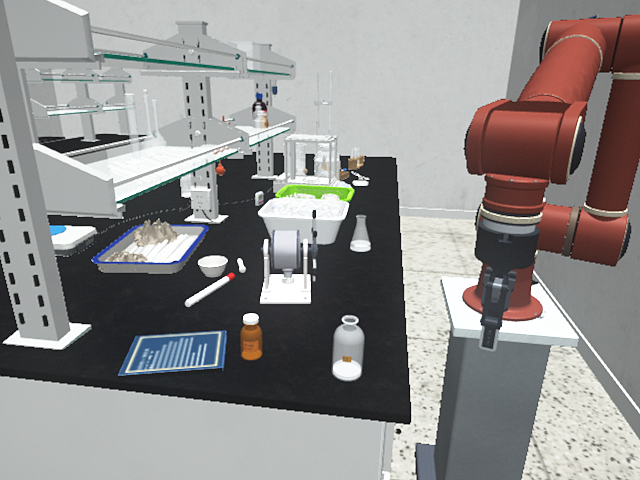

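View pics/top0.png

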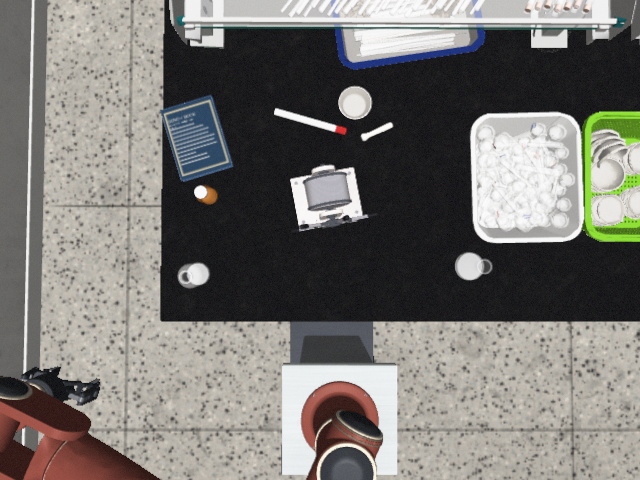

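The side view shows the mixer around (288,262), with the wheel nearly edge-on at x≈315. The top view shows it around (327,200), with the wheel along y≈222. The neck isn't visible, so I'm zooming in.

```bash
python3 - <<'E'
import cv2,numpy as np
s=np.load("side0.npz");t=np.load("top0.npz")
a=s["p"][200:310,250:340];b=t["p"][155:240,280:380]
f=lambda i:cv2.resize(i,(400,500) if i is a else (400,340),interpolation=cv2.INTER_CUBIC)
A=f(a);B=cv2.copyMakeBorder(f(b),0,160,0,0,cv2.BORDER_CONSTANT)
cv2.imwrite("pics/z0.png",np.hstack([A,B])[:,:,::-1])
from station import ctrl
# top cloud around the mixer
def cloud(n,d,x0,x1,y0,y1):
    c=ctrl.camera_info(n);K=c["camera_matrix"];v,u=np.mgrid[y0:y1,x0:x1];z=d[y0:y1,x0:x1]
    X=np.stack([(u-K[0,2])/K[0,0]*z,(v-K[1,2])/K[1,1]*z,z],-1)
    return (X-c["t"])@c["R"]
P=cloud("top",t["d"],280,380,155,240);C=t["p"][155:240,280:380].astype(int)
white=(C.min(-1)>190)&(abs(P[...,2]-.008)<.012)
# base plate rect
m=white
pts=P[m][:,:2].astype(np.float32);print("base",m.sum(),cv2.minAreaRect(pts),P[m][:,2].mean())
h=P[...,2]
w=(h>.05)&(P[...,0]<.5)
print("cloud", P[10,10],P[45,45])
for n,d,r in(("top",t["d"],(280,380,205,240)),("side",s["d"],(303,325,200,300))):
    Q=cloud(n,d,*r);k=Q[...,2]>.03;q=Q[k];print(n);
    vv,uu=np.nonzero(k)
    for i in range(0,len(q),max(1,len(q)//45)):print(uu[i]+r[0],vv[i]+r[2],q[i].round(3))
E
```

```text
base 1187 ((0.6152676343917847, 0.036814503371715546), (0.1357135772705078, 0.1787664145231247), 10.60278034210205) 0.01526483848297831
cloud [0.70673079 0.13731901 0.0007531 ] [0.58666504 0.04184113 0.18315886]
top
308 205 [0.579 0.083 0.146]
327 205 [0.575 0.037 0.184]
308 206 [0.576 0.084 0.143]
327 206 [0.574 0.037 0.169]
311 207 [0.572 0.076 0.162]
330 207 [0.574 0.029 0.138]
317 208 [0.569 0.061 0.169]
307 209 [0.57  0.086 0.134]
326 209 [0.573 0.038 0.105]
313 210 [0.567 0.071 0.14 ]
335 210 [0.565 0.017 0.158]
331 211 [0.562 0.027 0.159]
329 212 [0.56  0.032 0.159]
321 213 [0.558 0.051 0.15 ]
340 213 [0.559 0.004 0.141]
324 214 [0.555 0.044 0.156]
369 214 [ 0.555 -0.067  0.158]
329 215 [0.554 0.031 0.14 ]
368 215 [ 0.553 -0.064  0.157]
327 216 [0.552 0.036 0.142]
348 216 [ 0.543 -0.01   0.24 ]
376 216 [ 0.55  -0.084  0.16 ]
336 217 [0.558 0.009 0.033]
364 217 [ 0.548 -0.055  0.154]
328 218 [0.554 0.031 0.044]
353 218 [ 0.546 -0.028  0.149]
329 219 [0.545 0.031 0.131]
348 219 [ 0.537 -0.01   0.239]
332 220 [0.541 0.024 0.151]
351 220 [ 0.541 -0.023  0.147]
334 221 [0.537 0.02 
[... 1138 characters left out ...]
082]
303 228 [ 0.637 -0.346  0.07 ]
309 229 [ 0.615 -0.349  0.066]
315 230 [ 0.594 -0.362  0.06 ]
321 231 [ 0.57  -0.355  0.059]
305 233 [ 0.631 -0.357  0.047]
311 234 [ 0.61  -0.367  0.041]
317 235 [ 0.586 -0.362  0.04 ]
323 236 [ 0.564 -0.365  0.037]
305 240 [0.561 0.023 0.157]
314 243 [0.528 0.061 0.164]
311 246 [0.542 0.032 0.144]
314 248 [0.527 0.068 0.152]
314 250 [0.527 0.067 0.146]
314 252 [0.527 0.067 0.14 ]
306 255 [0.553 0.05  0.122]
313 258 [0.529 0.069 0.123]
304 262 [0.557 0.057 0.104]
305 265 [0.554 0.057 0.095]
312 268 [0.537 0.04  0.08 ]
315 271 [0.515 0.118 0.106]
316 274 [0.511 0.131 0.103]
313 278 [0.533 0.044 0.051]
313 282 [0.531 0.053 0.042]
305 286 [0.553 0.06  0.031]
```

View pics/z0.png

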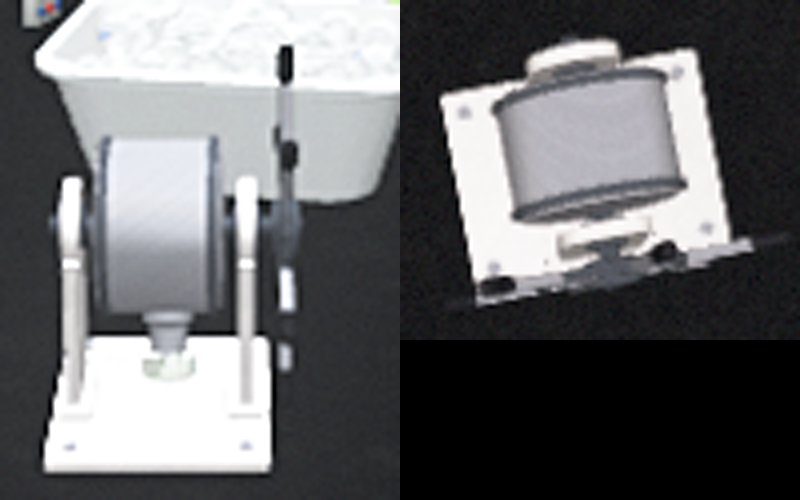

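```bash
cat >h.py <<'E'
from station import ctrl
import numpy as np,cv2
YAW=np.radians(10.4);O=np.array([.6155,.0368,0])
def frame():
    c,s=np.cos(YAW),np.sin(YAW);return np.array([[c,s,0],[-s,c,0],[0,0,1]])  # rows=stand axes
def st(P): return (P-O)@frame().T
def cloud(n,d):
    c=ctrl.camera_info(n);K=c["camera_matrix"];v,u=np.mgrid[0:480,0:640];z=d
    X=np.stack([(u-K[0,2])/K[0,0]*z,(v-K[1,2])/K[1,1]*z,z],-1);return (X-c["t"])@c["R"]
def onplane(n,u,v,xs):
    c=ctrl.camera_info(n);K=c["camera_matrix"];r=np.linalg.solve(K,[u,v,1])@c["R"]
    o=st(-c["R"].T@c["t"]);r=frame()@r;return o+r*(xs-o[0])/r[0]
def spokes(n,d):
    S=st(cloud(n,d));w=S.reshape(-1,3);m=(d.ravel()>0)&(abs(w[:,0]+.08)<.015)
    y,z=w[m,1],w[m,2]-.13;r=np.hypot(y,z);k=(r>.06)&(r<.118);y,z,r=y[k],z[k],r[k]
    a=np.degrees(np.arctan2(-y,z))%360
    return a,r,w[m,0][k]
def report(n,d):
    a,r,x=spokes(n,d)
    c=np.degrees(np.angle(np.exp(1j*np.radians(a*6)).mean()))/6%60
    print(n,len(a),"spoke angle mod 60:",c.round(1))
    for i in range(6):
        k=abs((a-c-60*i+180)%360-180)<15
        if k.sum():print("  %.1f n=%d med=%.1f x=%.4f rmax=%.3f"%(c+60*i,k.sum(),np.median((a[k]-c-60*i+180)%360-180)+c+60*i,np.median(x[k]),r[k].max()))
E
python3 - <<'E'
from h import *
for n in("side","top"):report(n,np.load(n+"0.npz")["d"])
for uv in((288,271),(288,276),(288,281)):
    p=onplane("side",*uv,-.005);print(uv,p,np.degrees(np.arctan2(-p[1],p[2]-.13))%360,np.hypot(p[1],p[2]-.13))
S=st(cloud("side",np.load("side0.npz")["d"]))
for v in range(266,286,2):print(v,S[v,284:292:3].round(3).tolist())
# stand check: drum axle / cheeks
T=st(cloud("top",np.load("top0.npz")["d"]));k=(T[...,2]>.17)&(abs(T[...,0])<.05)&(abs(T[...,1])<.06)
print(T[k].min(0),T[k].max(0),np.median(T[k],0))
for n,(u,v) in dict(flask=(469,266),bottle=(198,274),amber=(206,195)).items(): print(n,cloud("top",np.load("top0.npz")["d"])[v,u])
E
```

```text
side 224 spoke angle mod 60: 14.7
  14.7 n=57 med=12.1 x=-0.0790 rmax=0.113
  74.7 n=4 med=73.6 x=-0.0744 rmax=0.103
  134.7 n=4 med=137.0 x=-0.0749 rmax=0.109
  194.7 n=56 med=197.6 x=-0.0798 rmax=0.117
  254.7 n=55 med=257.3 x=-0.0810 rmax=0.116
  314.7 n=43 med=312.6 x=-0.0806 rmax=0.117
top 310 spoke angle mod 60: 14.9
  14.9 n=44 med=12.7 x=-0.0817 rmax=0.118
  74.9 n=88 med=71.8 x=-0.0814 rmax=0.115
  134.9 n=25 med=132.4 x=-0.0837 rmax=0.108
  194.9 n=18 med=196.4 x=-0.0840 rmax=0.115
  254.9 n=60 med=258.2 x=-0.0832 rmax=0.113
  314.9 n=73 med=318.1 x=-0.0821 rmax=0.117
(288, 271) [-0.005      -0.05534016  0.03840513] 148.860301168103 0.10701473637145599
(288, 276) [-0.005      -0.05152872  0.02349525] 154.18155111619944 0.11831512990185394
(288, 281) [-0.005      -0.04770905  0.00855315] 158.5531701637739 0.1304817654805449
266 [[0.002, 0.043, 0.097], [-0.007, 0.041, 0.096], [-0.015, 0.045, 0.098]]
268 [[0.002, 0.036, 0.088], [-0.006, 0.035, 0.088], [-0.015, 0.034, 0.087]]
270 [[0.002, 0.029, 0.079], [-0.006, 0.034, 0.081], [-0.014, 0.027, 0.078]]
272 [[0.003, 0.026, 0.071], [-0.006, 0.027, 0.072], [-0.014, 0.028, 0.072]]
274 [[0.003, 0.028, 0.066], [-0.006, 0.029, 0.066], [-0.014, 0.028, 0.066]]
276 [[0.003, 0.029, 0.06], [-0.006, 0.029, 0.06], [-0.014, 0.028, 0.06]]
278 [[0.003, 0.033, 0.056], [-0.006, 0.036, 0.057], [-0.014, 0.031, 0.055]]
280 [[0.002, 0.038, 0.051], [-0.006, 0.043, 0.054], [-0.015, 0.039, 0.052]]
282 [[0.002, 0.038, 0.046], [-0.006, 0.039, 0.046], [-0.014, 0.037, 0.045]]
284 [[0.006, -0.017, 0.013], [-0.003, -0.016, 0.014], [-0.012, -0.013, 0.015]]
[-0.04193705 -0.04297617  0.17000507] [0.03796968 0.04385506 0.19181843] [-0.00252763  0.0008065   0.18156549]
flask [ 0.4258182  -0.33728691  0.07949414]
bottle [0.40514355 0.36702189 0.09940723]
amber [0.61032143 0.35066199 0.09001772]
```

Drum angle is about 196°: the neck's +y side shows in the side view, and the spokes sit at ~15° mod 60. So I need about +164°, in three pushes toward the stand's −y. First I raise the arm, close the fingers and move over the wheel.

Request:
{"api": "jog_arm", "payload": {
  "steps": [
    {"delta_rot":[0,0,0],"linear":[0,0,-0.045],"grip":0},
    {"delta_rot":[0,0,0],"linear":[0,0,-0.045],"grip":0},
    {"delta_rot":[0,0,0],"linear":[-0.034,-0.029,0],"grip":0},
    {"delta_rot":[0,0,0],"linear":[-0.034,-0.029,0],"grip":0},
    {"delta_rot":[0,0,0],"linear":[-0.034,-0.029,0],"grip":0},
    {"delta_rot":[0,0,0],"linear":[-0.034,-0.029,0],"grip":0},
    {"delta_rot":[0,0,0],"linear":[-0.034,-0.029,0],"grip":0},
    {"delta_rot":[0,0,0],"linear":[-0.034,-0.029,0],"grip":0},
    {"delta_rot":[0,0,0],"linear":[-0.034,-0.029,0],"grip":0},
    {"delta_rot":[0,0,0],"linear":[-0.034,-0.029,0],"grip":0}
  ]
}}

```text
t: 1.1
tool_pos: [0.3754, 0.2945, 0.3208]
tool_rot: [-0.464, -3.107, 0.0]
contact_force: [0.6, 0.0, 0.4]
opening: -0.0001
grip_force: 0.0
```

Request:
{"api": "jog_arm", "payload": {
  "steps": [
    {"delta_rot":[0,0,0],"linear":[-0.034,-0.029,0],"grip":0},
    {"delta_rot":[0,0,0],"linear":[-0.034,-0.029,0],"grip":0},
    {"delta_rot":[0,0,0],"linear":[-0.034,-0.029,0],"grip":0},
    {"delta_rot":[0,0,0],"linear":[-0.034,-0.029,0],"grip":0},
    {"delta_rot":[0,0,0],"linear":[-0.034,-0.029,0],"grip":0},
    {"delta_rot":[0,0,-7],"linear":[-0.034,-0.029,0],"grip":0},
    {"delta_rot":[0,0,-7],"linear":[0,0,0],"grip":0},
    {"delta_rot":[0,0,-7],"linear":[0,0,0],"grip":0},
    {"delta_rot":[0,0,-6.5],"linear":[0,0,0],"grip":0},
    {"delta_rot":[0,0,0],"linear":[0,0,0],"grip":0}
  ]
}}

```text
t: 2.1
tool_pos: [0.5191, 0.07, 0.3207]
tool_rot: [0.286, -3.127, -0.0]
contact_force: [1.1, 0.9, 0.5]
opening: 0.0001
grip_force: 0.0
```

```bash
cat >>h.py <<'E'
from scipy.spatial.transform import Rotation as Ro
def where():
    o=ctrl.get_obs();R=frame()@Ro.from_rotvec(o["tool_rot"]).as_matrix();p=st(o["tool_pos"])
    print("t %.1f stand xyz"%o["t"],p.round(4),"F stand",(frame()@o["contact_force"]).round(2),"tool z",R[:,2].round(3),"tool y",R[:,1].round(3),"open",round(o["opening"],4))
E
python3 -c "from h import *;where()"
```

```text
t 2.1 stand xyz [-0.0889  0.0501  0.3207] F stand [1.29 0.72 0.51] tool z [-0.001  0.    -1.   ] tool y [-0.001  1.     0.   ] open 0.0001
```

Request:
{"api": "jog_arm", "payload": {
  "steps": [
    {"delta_rot":[0,0,0],"linear":[-0.006,-0.02,0.025],"grip":0},
    {"delta_rot":[0,0,0],"linear":[0,0,0.025],"grip":0},
    {"delta_rot":[0,0,0],"linear":[0,0,0.025],"grip":0},
    {"delta_rot":[0,0,0],"linear":[0,0,0.025],"grip":0},
    {"delta_rot":[0,0,0],"linear":[0,0,0],"grip":0},
    {"delta_rot":[0,0,0],"linear":[0,-0.006,0],"grip":0},
    {"delta_rot":[0,0,0],"linear":[0,-0.006,0],"grip":0},
    {"delta_rot":[0,0,0],"linear":[0,-0.006,0],"grip":0},
    {"delta_rot":[0,0,0],"linear":[0,-0.006,0],"grip":0},
    {"delta_rot":[0,0,0],"linear":[0,0,0],"grip":0}
  ]
}}

```text
t: 3.1
tool_pos: [0.5337, 0.0271, 0.2222]
tool_rot: [-0.285, 3.127, -0.001]
contact_force: [-0.5, 0.7, 0.3]
opening: -0.0001
grip_force: 0.0
```

```bash
python3 -c "
from h import *;where()
for n in('side','top'):
    p,d=ctrl.get_image(n);report(n,d);cv2.imwrite(f'pics/{n}1.png',cv2.resize(p[150:310,230:400],None,fx=3,fy=3)[:,:,::-1])"
```

```text
t 3.1 stand xyz [-0.0822  0.0052  0.2222] F stand [-0.42  0.75  0.35] tool z [ 0.001 -0.001 -1.   ] tool y [-0.     1.    -0.001] open -0.0001
side 250 spoke angle mod 60: 11.8
  11.8 n=18 med=11.9 x=-0.0790 rmax=0.082
  71.8 n=4 med=74.4 x=-0.0744 rmax=0.103
  131.8 n=4 med=136.6 x=-0.0749 rmax=0.105
  191.8 n=57 med=197.4 x=-0.0799 rmax=0.117
  251.8 n=53 med=257.1 x=-0.0810 rmax=0.117
  311.8 n=43 med=312.4 x=-0.0805 rmax=0.117
top 55 spoke angle mod 60: 17.9
  77.9 n=3 med=73.6 x=-0.0817 rmax=0.115
  257.9 n=47 med=258.1 x=-0.0825 rmax=0.113
  317.9 n=5 med=315.4 x=-0.0803 rmax=0.117
```

View pics/side1.png

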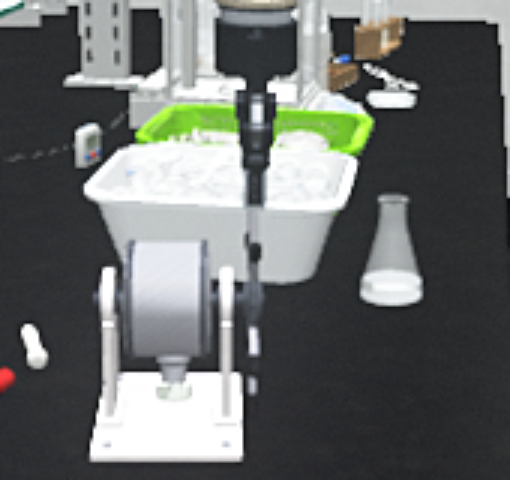

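The fingertip is beside the top spoke, at about (253,205) in the crop, and hasn't touched it yet. I start the first push along the arc.

Request:
{"api": "jog_arm", "payload": {
  "steps": [
    {"delta_rot":[0,0,0],"linear":[0,-0.0045,0.001],"grip":0},
    {"delta_rot":[0,0,0],"linear":[0,-0.0045,0.001],"grip":0},
    {"delta_rot":[0,0,0],"linear":[0,-0.0038,0.0011],"grip":0},
    {"delta_rot":[0,0,0],"linear":[0,-0.0038,0.0011],"grip":0},
    {"delta_rot":[0,0,0],"linear":[0,-0.0038,0.0011],"grip":0},
    {"delta_rot":[0,0,0],"linear":[0,-0.0038,0.0011],"grip":0},
    {"delta_rot":[0,0,0],"linear":[0,-0.0036,0.0018],"grip":0},
    {"delta_rot":[0,0,0],"linear":[0,-0.0036,0.0018],"grip":0},
    {"delta_rot":[0,0,0],"linear":[0,-0.0036,0.0018],"grip":0},
    {"delta_rot":[0,0,0],"linear":[0,-0.0036,0.0018],"grip":0}
  ]
}}

```text
t: 4.2
tool_pos: [0.5405, -0.0103, 0.2079]
tool_rot: [-0.287, 3.128, -0.001]
contact_force: [-1.0, 1.5, 3.2]
opening: -0.0001
grip_force: 1.3
```

```bash
python3 -c "
from h import *;where()
for n in('side','top'):
    p,d=ctrl.get_image(n);report(n,d)"
```

```text
t 4.2 stand xyz [-0.0822 -0.0328  0.2079] F stand [-0.67  1.65  3.19] tool z [ 0.001 -0.    -1.   ] tool y [-0.002  1.    -0.   ] open -0.0001
side 280 spoke angle mod 60: 26.4
  26.4 n=61 med=14.8 x=-0.0794 rmax=0.115
  86.4 n=4 med=90.3 x=-0.0746 rmax=0.108
  146.4 n=5 med=152.5 x=-0.0748 rmax=0.106
  206.4 n=70 med=213.6 x=-0.0794 rmax=0.117
  266.4 n=38 med=272.7 x=-0.0806 rmax=0.116
  326.4 n=57 med=328.1 x=-0.0807 rmax=0.118
top 159 spoke angle mod 60: 34.3
  214.3 n=22 med=214.8 x=-0.0845 rmax=0.108
  274.3 n=81 med=274.7 x=-0.0822 rmax=0.114
  334.3 n=55 med=334.0 x=-0.0827 rmax=0.117
```

Request:
{"api": "jog_arm", "payload": {
  "steps": [
    {"delta_rot":[0,0,0],"linear":[0,-0.0032,0.0021],"grip":0},
    {"delta_rot":[0,0,0],"linear":[0,-0.0032,0.0021],"grip":0},
    {"delta_rot":[0,0,0],"linear":[0,-0.0032,0.0021],"grip":0},
    {"delta_rot":[0,0,0],"linear":[0,-0.0032,0.0021],"grip":0},
    {"delta_rot":[0,0,0],"linear":[0,-0.0032,0.0021],"grip":0},
    {"delta_rot":[0,0,0],"linear":[0,-0.0032,0.0021],"grip":0},
    {"delta_rot":[0,0,0],"linear":[0,-0.0032,0.0021],"grip":0},
    {"delta_rot":[0,0,0],"linear":[0,-0.0023,0.0031],"grip":0},
    {"delta_rot":[0,0,0],"linear":[0,-0.0023,0.0031],"grip":0},
    {"delta_rot":[0,0,0],"linear":[0,-0.0023,0.0031],"grip":0}
  ]
}}

```text
t: 5.3
tool_pos: [0.5456, -0.0391, 0.1836]
tool_rot: [-0.287, 3.128, -0.001]
contact_force: [-0.6, 0.6, 2.7]
opening: -0.0
grip_force: 1.4
```

Request:
{"api": "jog_arm", "payload": {
  "steps": [
    {"delta_rot":[0,0,0],"linear":[0,-0.0023,0.0031],"grip":0},
    {"delta_rot":[0,0,0],"linear":[0,-0.0023,0.0031],"grip":0},
    {"delta_rot":[0,0,0],"linear":[0,-0.0023,0.0031],"grip":0},
    {"delta_rot":[0,0,0],"linear":[0,-0.0023,0.0031],"grip":0},
    {"delta_rot":[0,0,0],"linear":[0,0,0],"grip":0}
  ]
}}

```text
t: 5.8
tool_pos: [0.547, -0.0479, 0.1705]
tool_rot: [0.287, -3.128, -0.001]
contact_force: [-0.3, 1.4, 0.8]
opening: -0.0002
grip_force: 0.6
```

```bash
python3 -c "
from h import *;where()
for n in('side','top'):
    p,d=ctrl.get_image(n);report(n,d);cv2.imwrite(f'pics/{n}2.png',cv2.resize(p[150:310,230:400],None,fx=3,fy=3)[:,:,::-1])"
```

```text
t 5.8 stand xyz [-0.0827 -0.0709  0.1705] F stand [-0.02  1.45  0.82] tool z [-0.001  0.001 -1.   ] tool y [-0.001  1.     0.001] open -0.0002
side 322 spoke angle mod 60: 3.5
  3.5 n=89 med=2.7 x=-0.0813 rmax=0.117
  63.5 n=27 med=54.4 x=-0.0770 rmax=0.087
  123.5 n=3 med=126.9 x=-0.0749 rmax=0.102
  183.5 n=43 med=186.2 x=-0.0772 rmax=0.118
  243.5 n=64 med=247.0 x=-0.0812 rmax=0.117
  303.5 n=32 med=302.3 x=-0.0803 rmax=0.117
top 158 spoke angle mod 60: 7.5
  7.5 n=25 med=3.3 x=-0.0831 rmax=0.118
  187.5 n=11 med=193.4 x=-0.0661 rmax=0.118
  247.5 n=41 med=247.8 x=-0.0843 rmax=0.113
  307.5 n=81 med=307.7 x=-0.0823 rmax=0.117
```

View pics/side2.png

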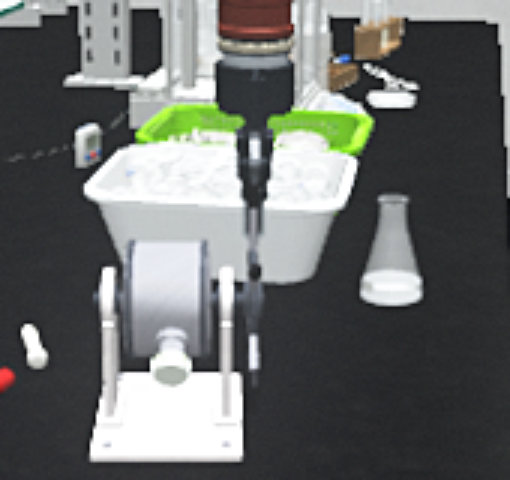

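The neck is now at about 245°, with its cap toward the camera at crop (170,365). I lift off and re-enter behind the next spoke, which stands at ~5°.

Request:
{"api": "jog_arm", "payload": {
  "steps": [
    {"delta_rot":[0,0,0],"linear":[0,0.002,-0.01],"grip":0},
    {"delta_rot":[0,0,0],"linear":[0,0,-0.03],"grip":0},
    {"delta_rot":[0,0,0],"linear":[0,0,-0.03],"grip":0},
    {"delta_rot":[0,0,0],"linear":[0,0,-0.03],"grip":0},
    {"delta_rot":[0,0,0],"linear":[0,0.033,-0.01],"grip":0},
    {"delta_rot":[0,0,0],"linear":[0,0.033,0],"grip":0},
    {"delta_rot":[0,0,0],"linear":[0,0.033,0],"grip":0},
    {"delta_rot":[0,0,0],"linear":[0,0,0.02],"grip":0},
    {"delta_rot":[0,0,0],"linear":[0,0,0.02],"grip":0},
    {"delta_rot":[0,0,0],"linear":[0,0,0.02],"grip":0}
  ]
}}

```text
t: 6.9
tool_pos: [0.5289, 0.0518, 0.2217]
tool_rot: [-0.289, 3.127, -0.001]
contact_force: [0.6, 0.7, 0.2]
opening: 0.0
grip_force: 0.0
```

```bash
python3 -c "
from h import *;where()
for n in('side','top'):
    p,d=ctrl.get_image(n);report(n,d)"
```

```text
t 6.9 stand xyz [-0.0825  0.0304  0.2217] F stand [0.7  0.63 0.17] tool z [ 0.001 -0.001 -1.   ] tool y [-0.003  1.    -0.001] open 0.0
side 215 spoke angle mod 60: 3.9
  3.9 n=14 med=0.9 x=-0.0802 rmax=0.080
  63.9 n=15 med=63.4 x=-0.0771 rmax=0.104
  123.9 n=3 med=127.2 x=-0.0748 rmax=0.105
  183.9 n=42 med=187.0 x=-0.0773 rmax=0.118
  243.9 n=63 med=246.9 x=-0.0813 rmax=0.117
  303.9 n=31 med=302.4 x=-0.0803 rmax=0.118
top 77 spoke angle mod 60: 1.6
  61.6 n=61 med=61.5 x=-0.0815 rmax=0.116
  121.6 n=16 med=121.2 x=-0.0836 rmax=0.111
```

Request:
{"api": "jog_arm", "payload": {
  "steps": [
    {"delta_rot":[0,0,0],"linear":[0,-0.0115,0.001],"grip":0},
    {"delta_rot":[0,0,0],"linear":[0,-0.0115,0.0005],"grip":0},
    {"delta_rot":[0,0,0],"linear":[0,-0.0039,0.0004],"grip":0},
    {"delta_rot":[0,0,0],"linear":[0,-0.0039,0.0004],"grip":0},
    {"delta_rot":[0,0,0],"linear":[0,-0.0039,0.0004],"grip":0},
    {"delta_rot":[0,0,0],"linear":[0,-0.0039,0.0004],"grip":0},
    {"delta_rot":[0,0,0],"linear":[0,-0.0038,0.0011],"grip":0},
    {"delta_rot":[0,0,0],"linear":[0,-0.0038,0.0011],"grip":0},
    {"delta_rot":[0,0,0],"linear":[0,-0.0038,0.0011],"grip":0},
    {"delta_rot":[0,0,0],"linear":[0,-0.0038,0.0011],"grip":0}
  ]
}}

```text
t: 8.0
tool_pos: [0.5389, -0.0016, 0.2139]
tool_rot: [-0.287, 3.128, -0.0]
contact_force: [0.8, 2.1, 2.8]
opening: -0.0001
grip_force: 1.3
```

Request:
{"api": "jog_arm", "payload": {
  "steps": [
    {"delta_rot":[0,0,0],"linear":[0,-0.0035,0.0017],"grip":0},
    {"delta_rot":[0,0,0],"linear":[0,-0.0035,0.0017],"grip":0},
    {"delta_rot":[0,0,0],"linear":[0,-0.0035,0.0017],"grip":0},
    {"delta_rot":[0,0,0],"linear":[0,-0.0035,0.0017],"grip":0},
    {"delta_rot":[0,0,0],"linear":[0,-0.0032,0.0023],"grip":0},
    {"delta_rot":[0,0,0],"linear":[0,-0.0032,0.0023],"grip":0},
    {"delta_rot":[0,0,0],"linear":[0,-0.0032,0.0023],"grip":0},
    {"delta_rot":[0,0,0],"linear":[0,-0.0032,0.0023],"grip":0},
    {"delta_rot":[0,0,0],"linear":[0,-0.0027,0.0029],"grip":0},
    {"delta_rot":[0,0,0],"linear":[0,-0.0027,0.0029],"grip":0}
  ]
}}

```text
t: 9.0
tool_pos: [0.5445, -0.0335, 0.1918]
tool_rot: [0.287, -3.128, 0.001]
contact_force: [1.0, 0.9, 4.3]
opening: -0.0002
grip_force: 1.4
```

Request:
{"api": "jog_arm", "payload": {
  "steps": [
    {"delta_rot":[0,0,0],"linear":[0,-0.0027,0.0029],"grip":0},
    {"delta_rot":[0,0,0],"linear":[0,-0.0027,0.0029],"grip":0},
    {"delta_rot":[0,0,0],"linear":[0,-0.0023,0.0033],"grip":0},
    {"delta_rot":[0,0,0],"linear":[0,-0.0023,0.0033],"grip":0},
    {"delta_rot":[0,0,0],"linear":[0,-0.0023,0.0033],"grip":0},
    {"delta_rot":[0,0,0],"linear":[0,-0.0023,0.0033],"grip":0},
    {"delta_rot":[0,0,0],"linear":[0,0,0],"grip":0}
  ]
}}

```text
t: 9.7
tool_pos: [0.5469, -0.0476, 0.1721]
tool_rot: [0.287, -3.128, -0.0]
contact_force: [-0.3, 0.8, 1.5]
opening: -0.0004
grip_force: 0.6
```

```bash
python3 -c "
from h import *;where()
for n in('side','top'):
    p,d=ctrl.get_image(n);report(n,d)"
```

```text
t 9.7 stand xyz [-0.0827 -0.0706  0.1721] F stand [-0.14  0.87  1.55] tool z [-0.001  0.    -1.   ] tool y [-0.001  1.     0.   ] open -0.0004
side 313 spoke angle mod 60: 2.9
  2.9 n=88 med=1.7 x=-0.0813 rmax=0.116
  62.9 n=28 med=51.2 x=-0.0770 rmax=0.095
  122.9 n=3 med=125.8 x=-0.0748 rmax=0.103
  182.9 n=46 med=186.7 x=-0.0771 rmax=0.118
  242.9 n=61 med=245.9 x=-0.0813 rmax=0.117
  302.9 n=28 med=301.2 x=-0.0804 rmax=0.117
top 156 spoke angle mod 60: 6.4
  6.4 n=26 med=2.3 x=-0.0825 rmax=0.118
  186.4 n=12 med=193.8 x=-0.0662 rmax=0.118
  246.4 n=35 med=246.8 x=-0.0842 rmax=0.113
  306.4 n=82 med=306.8 x=-0.0823 rmax=0.116
```

Drum is now at about 304°. Re-entering for the last push.

Request:
{"api": "jog_arm", "payload": {
  "steps": [
    {"delta_rot":[0,0,0],"linear":[0,0.002,-0.01],"grip":0},
    {"delta_rot":[0,0,0],"linear":[0,0,-0.03],"grip":0},
    {"delta_rot":[0,0,0],"linear":[0,0,-0.03],"grip":0},
    {"delta_rot":[0,0,0],"linear":[0,0,-0.03],"grip":0},
    {"delta_rot":[0,0,0],"linear":[0,0.033,-0.01],"grip":0},
    {"delta_rot":[0,0,0],"linear":[0,0.033,0],"grip":0},
    {"delta_rot":[0,0,0],"linear":[0,0.033,0],"grip":0},
    {"delta_rot":[0,0,0],"linear":[0,0,0.02],"grip":0},
    {"delta_rot":[0,0,0],"linear":[0,0,0.02],"grip":0},
    {"delta_rot":[0,0,0],"linear":[0,0,0.02],"grip":0}
  ]
}}

```text
t: 10.8
tool_pos: [0.5284, 0.0526, 0.2229]
tool_rot: [-0.289, 3.128, -0.0]
contact_force: [0.6, 0.1, 0.1]
opening: 0.0002
grip_force: 0.0
```

Request:
{"api": "jog_arm", "payload": {
  "steps": [
    {"delta_rot":[0,0,0],"linear":[0,-0.0115,0],"grip":0},
    {"delta_rot":[0,0,0],"linear":[0,-0.0115,0],"grip":0},
    {"delta_rot":[0,0,0],"linear":[0,-0.0039,0.0004],"grip":0},
    {"delta_rot":[0,0,0],"linear":[0,-0.0039,0.0004],"grip":0},
    {"delta_rot":[0,0,0],"linear":[0,-0.0039,0.0004],"grip":0},
    {"delta_rot":[0,0,0],"linear":[0,-0.0039,0.0004],"grip":0},
    {"delta_rot":[0,0,0],"linear":[0,-0.0038,0.0011],"grip":0},
    {"delta_rot":[0,0,0],"linear":[0,-0.0038,0.0011],"grip":0},
    {"delta_rot":[0,0,0],"linear":[0,-0.0038,0.0011],"grip":0},
    {"delta_rot":[0,0,0],"linear":[0,-0.0038,0.0011],"grip":0}
  ]
}}

```text
t: 11.8
tool_pos: [0.5389, -0.0013, 0.2174]
tool_rot: [-0.287, 3.127, -0.001]
contact_force: [0.0, 1.9, 2.2]
opening: -0.0
grip_force: 1.2
```

Request:
{"api": "jog_arm", "payload": {
  "steps": [
    {"delta_rot":[0,0,0],"linear":[0,-0.0035,0.0017],"grip":0},
    {"delta_rot":[0,0,0],"linear":[0,-0.0035,0.0017],"grip":0},
    {"delta_rot":[0,0,0],"linear":[0,-0.0035,0.0017],"grip":0},
    {"delta_rot":[0,0,0],"linear":[0,-0.0035,0.0017],"grip":0},
    {"delta_rot":[0,0,0],"linear":[0,-0.0032,0.0023],"grip":0},
    {"delta_rot":[0,0,0],"linear":[0,-0.0032,0.0023],"grip":0},
    {"delta_rot":[0,0,0],"linear":[0,-0.0032,0.0023],"grip":0},
    {"delta_rot":[0,0,0],"linear":[0,0,0],"grip":0}
  ]
}}

```text
t: 12.6
tool_pos: [0.5426, -0.0246, 0.2026]
tool_rot: [0.286, -3.128, 0.0]
contact_force: [0.1, -0.4, 0.6]
opening: -0.0004
grip_force: 0.4
```

```bash
python3 -c "
from h import *;where()
for n in('side','top'):
    p,d=ctrl.get_image(n);report(n,d);np.savez(n+'3.npz',p=p,d=d)
    q=p[200:300,250:350] if n=='side' else p[150:250,270:370]
    cv2.imwrite(f'pics/{n}3.png',cv2.resize(q,(400,400))[:,:,::-1])
cv2.imwrite('pics/b3.png',np.hstack([cv2.imread('pics/side3.png'),cv2.imread('pics/top3.png')]))"
```

```text
t 12.6 stand xyz [-0.0828 -0.0473  0.2026] F stand [ 0.05 -0.43  0.58] tool z [-0.001 -0.    -1.   ] tool y [-0.001  1.    -0.   ] open -0.0004
side 252 spoke angle mod 60: 36.5
  36.5 n=30 med=23.6 x=-0.0820 rmax=0.113
  96.5 n=1 med=98.5 x=-0.0747 rmax=0.092
  156.5 n=21 med=163.4 x=-0.0774 rmax=0.116
  216.5 n=55 med=222.8 x=-0.0794 rmax=0.115
  276.5 n=26 med=281.2 x=-0.0805 rmax=0.117
  336.5 n=62 med=337.2 x=-0.0809 rmax=0.114
top 161 spoke angle mod 60: 42.8
  162.8 n=4 med=159.5 x=-0.0861 rmax=0.100
  222.8 n=25 med=223.2 x=-0.0844 rmax=0.109
  282.8 n=86 med=283.5 x=-0.0823 rmax=0.115
  342.8 n=43 med=342.4 x=-0.0829 rmax=0.118
```

View pics/b3.png

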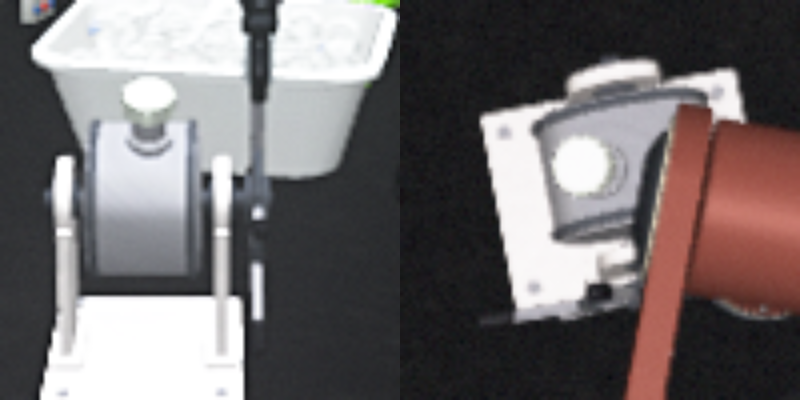

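The neck leans about 20° toward +y, with the cap at (150,100) left and (580,165) right. I push ~15° more slowly, then retract and measure with a clear view.

Request:
{"api": "jog_arm", "payload": {
  "steps": [
    {"delta_rot":[0,0,0],"linear":[0,-0.0018,0.0019],"grip":0},
    {"delta_rot":[0,0,0],"linear":[0,-0.0018,0.0019],"grip":0},
    {"delta_rot":[0,0,0],"linear":[0,-0.0018,0.0019],"grip":0},
    {"delta_rot":[0,0,0],"linear":[0,-0.0018,0.0019],"grip":0},
    {"delta_rot":[0,0,0],"linear":[0,-0.0018,0.0019],"grip":0},
    {"delta_rot":[0,0,0],"linear":[0,-0.0018,0.0019],"grip":0},
    {"delta_rot":[0,0,0],"linear":[0,-0.0018,0.0019],"grip":0},
    {"delta_rot":[0,0,0],"linear":[0,-0.001,0.0012],"grip":0},
    {"delta_rot":[0,0,0],"linear":[0,0,0],"grip":0}
  ]
}}

```text
t: 13.6
tool_pos: [0.5454, -0.0377, 0.1885]
tool_rot: [-0.287, 3.128, -0.0]
contact_force: [0.3, 0.7, 1.8]
opening: -0.0002
grip_force: 0.6
```

Request:
{"api": "jog_arm", "payload": {
  "steps": [
    {"delta_rot":[0,0,0],"linear":[0,0.002,-0.01],"grip":0},
    {"delta_rot":[0,0,0],"linear":[0,0,-0.03],"grip":0},
    {"delta_rot":[0,0,0],"linear":[0,0,-0.03],"grip":0},
    {"delta_rot":[0,0,0],"linear":[0.02,0,-0.03],"grip":0},
    {"delta_rot":[0,0,0],"linear":[0.045,0,-0.01],"grip":0},
    {"delta_rot":[0,0,0],"linear":[0.045,0,0],"grip":0},
    {"delta_rot":[0,0,0],"linear":[0.04,0,0],"grip":0},
    {"delta_rot":[0,0,0],"linear":[0,0,0],"grip":0}
  ]
}}

```text
t: 14.4
tool_pos: [0.3946, -0.063, 0.2994]
tool_rot: [-0.284, 3.127, -0.002]
contact_force: [1.6, 0.1, -0.5]
opening: -0.0004
grip_force: 0.0
```

```bash
cat >>h.py <<'E'
def cap(n,p,d):
    S=st(cloud(n,d));C=p.astype(int)
    m=(C.min(-1)>165)&(abs(S[...,0]+.005)<.025)&(S[...,2]>.195)&(S[...,2]<.25)&(abs(S[...,1])<.06)
    q=S[m];print(n,"cap n",m.sum(),"mean",q.mean(0).round(4),"min",q.min(0).round(4),"max",q.max(0).round(4))
    if n=="top":
        k=q[q[:,2]>np.percentile(q[:,2],40)];r=k.mean(0);print("  cap-top mean",r.round(4),"angle",np.degrees(np.arctan2(-r[1],r[2]-.13)).round(2))
        v,u=np.nonzero(m);(cx,cy),R=cv2.minEnclosingCircle(np.stack([u,v],1).astype(np.float32));g=onplane(n,cx,cy,-.005);print("  circle",cx,cy,R)
        b=(C.min(-1)>190)&(abs(S[...,2]-.01)<.012)&(abs(S[...,0])<.09)&(abs(S[...,1])<.11);w=cloud(n,d)[b][:,:2].astype(np.float32);print("  base rect",cv2.minAreaRect(w))
E
python3 -c "
from h import *;where()
for n in('side','top'):
    p,d=ctrl.get_image(n);report(n,d);cap(n,p,d);np.savez(n+'4.npz',p=p,d=d)
    q=p[200:300,250:350] if n=='side' else p[150:250,270:370]
    cv2.imwrite(f'pics/{n}4.png',cv2.resize(q,(400,400),interpolation=2)[:,:,::-1])
cv2.imwrite('pics/b4.png',np.hstack([cv2.imread('pics/side4.png'),cv2.imread('pics/top4.png')]))"
```

```text
t 14.4 stand xyz [-0.2353 -0.0583  0.2994] F stand [ 1.61 -0.15 -0.55] tool z [ 0.001 -0.002 -1.   ] tool y [ 0.     1.    -0.002] open -0.0004
side 185 spoke angle mod 60: 51.7
  51.7 n=15 med=50.1 x=-0.0768 rmax=0.111
  171.7 n=25 med=174.1 x=-0.0746 rmax=0.118
  231.7 n=62 med=234.0 x=-0.0816 rmax=0.116
  291.7 n=16 med=290.9 x=-0.0803 rmax=0.117
  351.7 n=63 med=348.5 x=-0.0810 rmax=0.115
side cap n 104 mean [-0.0058  0.0231  0.2189] min [-0.0235  0.0046  0.209 ] max [0.0127 0.0363 0.2269]
top 280 spoke angle mod 60: 51.5
  51.5 n=82 med=48.0 x=-0.0814 rmax=0.117
  111.5 n=38 med=107.9 x=-0.0838 rmax=0.111
  171.5 n=6 med=165.4 x=-0.0668 rmax=0.117
  231.5 n=33 med=234.2 x=-0.0842 rmax=0.109
  291.5 n=85 med=294.6 x=-0.0821 rmax=0.115
  351.5 n=26 med=352.7 x=-0.0829 rmax=0.117
top cap n 183 mean [-0.0072  0.0137  0.2253] min [-0.0245 -0.004   0.2117] max [0.0112 0.0306 0.2317]
  cap-top mean [-0.0073  0.0112  0.2272] angle -6.59
  circle 322.5 189.5 7.905794143676758
  base rect ((0.6151785850524902, 0.036876678466796875), (0.1353207230567932, 0.17850638926029205), 10.897782325744629)
```

View pics/b4.png

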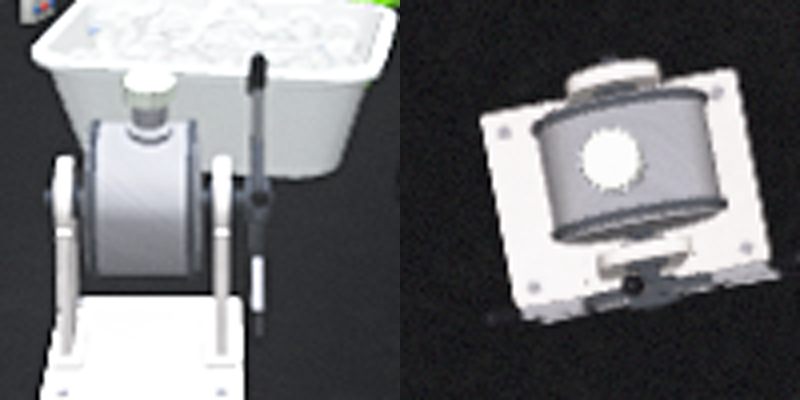

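The spokes and the cap both put the neck about 8.3° short of the top. I go back for one small push.

Request:
{"api": "jog_arm", "payload": {
  "steps": [
    {"delta_rot":[0,0,0],"linear":[-0.04,0.001,0],"grip":0},
    {"delta_rot":[0,0,0],"linear":[-0.04,0.001,0],"grip":0},
    {"delta_rot":[0,0,0],"linear":[-0.04,0,0],"grip":0},
    {"delta_rot":[0,0,0],"linear":[-0.0325,0,0],"grip":0},
    {"delta_rot":[0,0,0],"linear":[0,0,0.03],"grip":0},
    {"delta_rot":[0,0,0],"linear":[0,0,0.03],"grip":0},
    {"delta_rot":[0,0,0],"linear":[0,0,0.03],"grip":0},
    {"delta_rot":[0,0,0],"linear":[0,0,0.01],"grip":0},
    {"delta_rot":[0,0,0],"linear":[0,0,0],"grip":0}
  ]
}}

```text
t: 15.4
tool_pos: [0.5464, -0.0326, 0.1964]
tool_rot: [0.288, -3.124, -0.002]
contact_force: [0.7, 0.2, -1.0]
opening: 0.0001
grip_force: 0.0
```

```bash
python3 -c "
from h import *;where()"
```

```text
t 15.4 stand xyz [-0.0804 -0.0558  0.1964] F stand [ 0.68  0.04 -0.98] tool z [-0.004  0.002 -1.   ] tool y [-0.002  1.     0.002] open 0.0001
```

Request:
{"api": "jog_arm", "payload": {
  "steps": [
    {"delta_rot":[0,0,0],"linear":[0,-0.0016,0.0026],"grip":0},
    {"delta_rot":[0,0,0],"linear":[0,-0.0016,0.0026],"grip":0},
    {"delta_rot":[0,0,0],"linear":[0,-0.0016,0.0026],"grip":0},
    {"delta_rot":[0,0,0],"linear":[0,-0.0016,0.002],"grip":0},
    {"delta_rot":[0,0,0],"linear":[0,-0.0016,0.002],"grip":0},
    {"delta_rot":[0,0,0],"linear":[0,-0.0016,0.002],"grip":0},
    {"delta_rot":[0,0,0],"linear":[0,-0.0016,0.002],"grip":0},
    {"delta_rot":[0,0,0],"linear":[0,-0.0016,0.002],"grip":0},
    {"delta_rot":[0,0,0],"linear":[0,0,0],"grip":0}
  ]
}}

```text
t: 16.3
tool_pos: [0.5492, -0.0459, 0.1805]
tool_rot: [0.287, -3.128, -0.0]
contact_force: [-0.0, 1.0, 1.6]
opening: 0.0001
grip_force: 0.6
```

Request:
{"api": "jog_arm", "payload": {
  "steps": [
    {"delta_rot":[0,0,0],"linear":[0,0.002,-0.01],"grip":0},
    {"delta_rot":[0,0,0],"linear":[0,0,-0.03],"grip":0},
    {"delta_rot":[0,0,0],"linear":[0,0,-0.03],"grip":0},
    {"delta_rot":[0,0,0],"linear":[0.02,0,-0.03],"grip":0},
    {"delta_rot":[0,0,0],"linear":[0.045,0,-0.02],"grip":0},
    {"delta_rot":[0,0,0],"linear":[0.045,0,0],"grip":0},
    {"delta_rot":[0,0,0],"linear":[0.04,0,0],"grip":0},
    {"delta_rot":[0,0,0],"linear":[0,0,0],"grip":0}
  ]
}}

```text
t: 17.1
tool_pos: [0.3986, -0.0714, 0.3018]
tool_rot: [-0.284, 3.127, -0.003]
contact_force: [0.6, 0.4, 0.7]
opening: -0.0
grip_force: 0.0
```

```bash
python3 -c "
from h import *;where()
for n in('side','top'):
    p,d=ctrl.get_image(n);report(n,d);cap(n,p,d);np.savez(n+'5.npz',p=p,d=d)
    q=p[200:300,250:350] if n=='side' else p[150:250,270:370]
    cv2.imwrite(f'pics/{n}5.png',cv2.resize(q,(400,400),interpolation=2)[:,:,::-1])
cv2.imwrite('pics/b5.png',np.hstack([cv2.imread('pics/side5.png'),cv2.imread('pics/top5.png')]))"
```

```text
t 17.1 stand xyz [-0.2329 -0.0673  0.3018] F stand [0.63 0.29 0.69] tool z [ 0.001 -0.002 -1.   ] tool y [ 0.     1.    -0.002] open -0.0
side 198 spoke angle mod 60: 59.2
  59.2 n=19 med=57.5 x=-0.0770 rmax=0.113
  119.2 n=1 med=121.4 x=-0.0750 rmax=0.112
  179.2 n=31 med=181.6 x=-0.0771 rmax=0.117
  239.2 n=62 med=241.8 x=-0.0814 rmax=0.116
  299.2 n=23 med=297.6 x=-0.0803 rmax=0.116
  359.2 n=60 med=356.4 x=-0.0812 rmax=0.114
side cap n 94 mean [-0.0061  0.0118  0.2198] min [-0.0231 -0.0063  0.2098] max [0.01   0.0225 0.2269]
top 278 spoke angle mod 60: 59.4
  59.4 n=85 med=56.2 x=-0.0816 rmax=0.115
  119.4 n=35 med=115.9 x=-0.0837 rmax=0.111
  179.4 n=8 med=188.4 x=-0.0660 rmax=0.116
  239.4 n=36 med=242.9 x=-0.0843 rmax=0.114
  299.4 n=82 med=302.4 x=-0.0821 rmax=0.116
  359.4 n=21 med=359.3 x=-0.0825 rmax=0.118
top cap n 174 mean [-0.0071  0.0016  0.227 ] min [-0.0245 -0.0167  0.2179] max [0.0111 0.0188 0.2351]
  cap-top mean [-0.0071  0.0014  0.2285] angle -0.81
  circle 327.3513488769531 188.4729766845703 7.79968786239624
  base rect ((0.6250614523887634, 0.0387929305434227), (0.15454204380512238, 0.17847217619419098), 10.624013900756836)
```

View pics/b5.png

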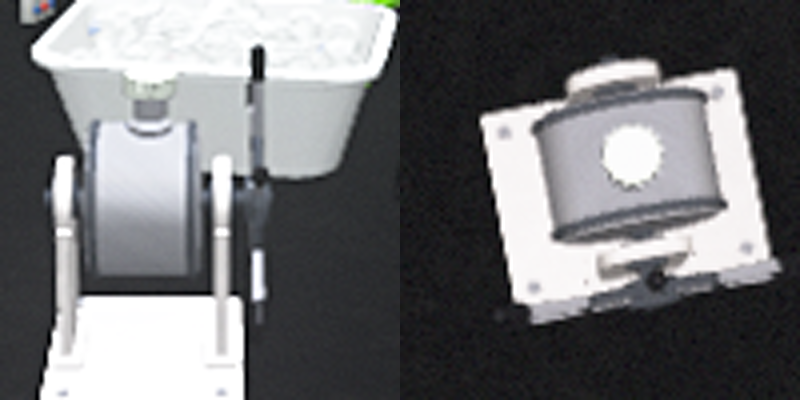

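The neck points up within about 1°, with the cap centred on the drum, the stand unmoved and the arm clear. I'm handing it in.

```bash
python3 -c "
from station import ctrl;print(ctrl.finish_job())"
```

```text
the job is handed in; nothing more can be done
None
```

I turned the drum with gentle spoke pushes until the filling neck pointed straight up, to within about 1° by the camera images. Then I moved the arm clear and handed the job in after about 17 s; the stand had not shifted in the images.

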